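# Throw the fixture's toggle clamp with the extension bar

## Task

Clamp the aluminium valve body that sits in the bench fixture: pick up the steel extension bar, fit its channel end down over the short handle of the clamp's lever, and with the bar swing the lever past its dead point so that it goes fully shut. Do not push the lever with the gripper itself. Then lift the bar off and lay it flat on the bare bench top again without dropping it.

Things in the scene. Friction and masses are not known exactly. Their poses are not given: they have to be found in the camera images.
- bar: Steel bar 220 mm long, 0.4 kg, flat on the bench. Origin: underside, mid channel; x along the bar to the grip, z up. x -40..40 mm: channel open below and at the end, 30 wide, 22 inside, lips flared to a 33 mouth (38 over all), ceiling 25 above underside. x 40..180: solid grip 20 wide, 30 high, black sleeve at the end; mass centre near x = 80. Not the even, 30 mm square aluminium offcut.
- fixture: Bolted-down base plate 290x130x12 mm, clamp at one end, aluminium valve body (top 60 mm high) at the other. Origin: bench height under the lever's upright pivot (the lever swings level about it); x points to the valve body, z up. Plate x -65..225, y -65..65 mm. Hub 38 mm across, 54 high, pin 60 high; plunger guide x 75..101, 58 high. Under the handle nothing tops 24 mm.
- lever_stub (a point): Point on the clamp lever's handle: a straight steel stub 12 mm wide, 14 mm high (40 to 54 mm above the bench), reaching out from 19 to 95 mm from the pivot axis. The point is mid width and height (47 mm above the bench), 60 mm from the pivot axis. x points outwards along the handle, z up; turns with the lever.
- clamp_lever (a joint): Lever angle, rad, counter-clockwise from above: 0 open (handle out to the side), 1.30 fully shut on its stop (handle straight away from the valve body). Dead point at 0.95: before it a spring resists with up to 0.8 N m and throws the lever back open if let go; past it the spring pulls it shut and holds it.
Mind the look-alikes: they are no part of the job. What is shaped like the bar but blue is not meant.

How it is judged:
By the outcome, as a careful person would: the job done as asked, in the order asked, and still so for the second after the job is handed in, with the robot touching nothing.
It also fails if it takes over 67 s, if anything falls off the work surface, if the arm or the gripper's body presses on something with over 40 N, if the wrist force passes 120 N, or if a joint passes its speed limit or range.

## Robot

A 6-joint arm with a two-finger parallel gripper is mounted at the origin on the work surface. World frame = base frame: x ahead of the robot, y to its left, z up, the work surface at z = 0. Lengths are in m, angles in degrees, forces in N, time in s.
With the tool pointing down it reaches from about 0.325 to 0.85 m from the base axis. Payload 15.5 kg.
Tool frame: the origin (TCP) lies on the mounting face of the last link; the fingertips stand 191 mm ahead of it and the grasp point (between the pads) lies 172 mm ahead of it; z points along the fingers, y is the line along which they close (so a half turn about z gives the same grasp; the last joint's range is limited). The gripper opens to 91 mm and grips with 3 to 60 N. Pads are 32 mm wide; open, the fingers measure 118 mm over their backs; the gripper's body (76 mm by 178 mm) begins 60 mm behind the grasp point.
Start: joints at [-76.977, 28.281, 77.091, -0, 74.628, -5.472], TCP at [0.198, -0.593, 0.405] pointing down, gripper open.
Joint ranges: [-166.48, 166.48], [-47.26, 123.95], [12.59, 153.08], [-70.14, 250.14], [6.76, 159.57], [-176.63, 176.63]. Speed limits (degrees/s): [108.29, 108.29, 147.25, 172.46, 172.46, 172.46].

## Interface

Orientations are given as [roll, pitch, yaw] about the fixed x, y, z axes, in that order (R = Rz(yaw) Ry(pitch) Rx(roll)).
In Python, from bench import arm, vision gives the robot as it stands.
- The arm moves only by the tool step_arm, never from a script. Its arguments are lists of equal length, an entry for each row: "dp": the shift along the tool's x, y, z in units of 0.06 m (1.0 is 0.06 m), a list of three; "turn": the turn about the tool's z in units of 0.15 rad (1.0 is 0.15 rad); "grip": the opening, from -1 (shut) to 1 (fully open). A call has 1 to 8 rows; each row shifts and turns the commanded pose from where the row before left it, along the tool's axes as they then stand; what a row does not reach is not made up. A row lasts 1/8 s, in which the tool goes at most 62.5 mm and 10.7 degrees, less where a joint would pass 70% of its speed; a pose out of reach is approached as far as the arm can. A call with a number of a shift or a turn outside -1 to 1 is refused whole. A call with a gripper value outside its range is refused whole. The fingers move at their own pace and stop on an object; "force" is the grip in N (left out, the last holds). Time passes only in rows, so rows that do not move let the fingers close. It gives the time, the measured TCP pose, the force, the opening and the grip force at its end, in the units of the state.
- arm.sense(): the state, without advancing time (a new reading comes with each control period).
- vision.snapshot(name): name is "scene" or "top" or "wrist"; returns the picture (420x560x3 uint8, red, green, blue); there is no depth.
- vision.calibration(name): a dict with "fx", "fy", "cx", "cy" (pixels), "k1" (the pictures are not rectified: a ray, as slopes to the right and down, at radius r is drawn at 1 + k1 r^2 times it, then the intrinsics apply), "position" and "rotation" of the camera in the world. Camera axes: x right, y down, z forward; pixel columns grow to the right and rows downward; lengths in m; the calibration is good to about 2 mm. A picture is of the moment at which its call begins: read the wrist's pose just before it. calibration takes no time and is no camera call; for the wrist camera it gives the pose at the moment of the call.
- arm.finish_job(): hands the job in; it is judged then, once.
The state is a dict: "t": time; "joint_positions": joint angles; "joint_velocities": joint speeds; "tau": joint torques, N m; "ee_pos": TCP position; "ee_rot": TCP orientation; "force": force on the tool from outside, world axes, zero at the start; "wrist_torque": the same for the moment, N m; "grip_width": opening from 0.0 (shut) to 1.0 (fully open); "finger_force": force on a finger pad.
Only numpy, scipy, OpenCV 4.12 (cv2) and the standard library are available. Lean on these libraries where they do the work, as an engineer would, in place of code of your own. Each camera call takes 0.05 s, during which the arm holds its last target. There are 200 camera calls.

## Working session

There is one attempt and no reset: what is moved stays moved. The work goes in short steps, Python scripts to look and compute and a tool call to move; the robot and the scene stay as the last step left them, time stands still between calls to the robot, and variables do not carry over. Pictures are saved under pics/ and viewed, at most 10 in all, crops included, and the job is handed in when it is done.

Besides the shell and the picture viewer there is one more tool, called after "Call:" by a JSON object that holds its "op" and its "data", one argument or row to a line. step_arm: Moves the arm, as the interface text tells. Its arguments: {"type":"object","properties":{"dp":{"type":"array"},"turn":{"type":"array"},"grip":{"type":"array"},"force":{"type":"number"}},"required":["dp","turn","grip"]}

```bash
mkdir -p pics
cat > h.py <<'E'
import numpy as np, cv2
from bench import arm, vision
def save(n,f):
    im=vision.snapshot(n); cv2.imwrite(f,im[:,:,::-1]); return im
def world(n,pts,z,cal=None):
    c=cal or vision.calibration(n); R=np.array(c["rotation"]);p=np.array(c["position"]);out=[]
    for u,v in pts:
        d=np.array([(u-c["cx"])/c["fx"],(v-c["cy"])/c["fy"]]); s=d.copy()
        for _ in range(20): s=d/(1+c["k1"]*(s@s))
        r=R@np.array([s[0],s[1],1]); out.append(p+r*(z-p[2])/r[2])
    return np.array(out)
E
python3 - <<'E'
from h import *
a=save("top","pics/top0.png");b=save("scene","pics/scene0.png")
print(arm.sense()); print(vision.calibration("top"))
E
```

```text
{'t': 0.1, 'joint_positions': array([-7.69788319e+01,  2.83107714e+01,  7.71235994e+01,  4.39092532e-04,
        7.46266834e+01, -5.47042040e+00]), 'joint_velocities': array([ 0.00883212, -0.07809669, -0.08094648,  0.03747652,  0.01294359,
        0.02043299]), 'tau': array([ 7.23035328e-05, -8.80240703e+01, -3.82543480e+01,  7.06922030e-02,
        4.82180261e-02, -2.48991995e-05]), 'ee_pos': array([ 0.19821705, -0.59259894,  0.40420366]), 'ee_rot': array([-1.79939264e+02, -6.24174611e-03,  1.84914685e+01]), 'force': array([-0.27262156,  1.57484758, -0.19534046]), 'wrist_torque': array([-0.00180096, -0.02662047, -0.02259276]), 'finger_force': 0.0, 'grip_width': 0.9992237439465099}
{'fx': 456.85454924329, 'fy': 456.85454924329, 'cx': 284.8902585966837, 'cy': 211.64216451080318, 'k1': -0.060524097132964166, 'position': array([ 0.38757535, -0.03347467,  0.96785014]), 'rotation': array([-174.63341797,   -1.63064463,  -88.50535162])}
```

View pics/top0.png

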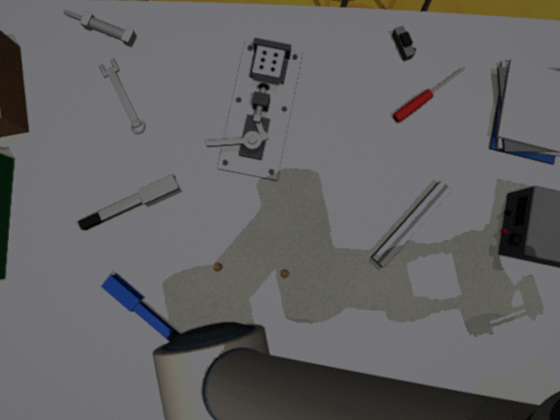

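View pics/scene0.png

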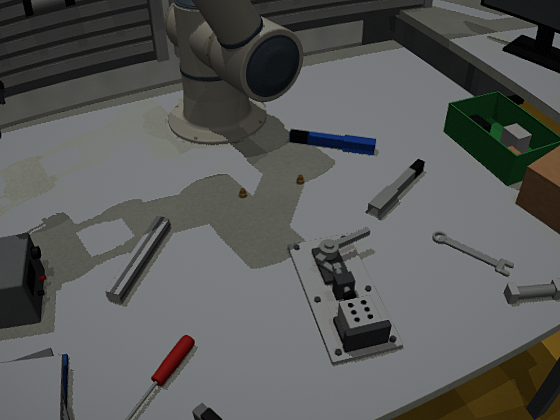

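Candidates in the top view:
- Steel bar with black sleeve and wider channel at (130,202). This fits the description.
- Blue look-alike at (140,305).
- Plain even offcut at (410,225).

The fixture is at (260,110), with its lever hub at (253,139) and the handle pointing left to (207,142). I'll check the choice in a close crop.

Run:
```python
import re
s=open('h.py').read()
s=s.replace('R=np.array(c["rotation"])','R=Rotation.from_euler("xyz",c["rotation"],degrees=True).as_matrix()').replace('import numpy','from scipy.spatial.transform import Rotation\nimport numpy',1)
open('h.py','w').write(s)
im=__import__('cv2').imread('pics/top0.png'); import cv2
c=im[35:240,70:310]; c=cv2.convertScaleAbs(c,alpha=1.4)
cv2.imwrite('pics/crop0.png',cv2.resize(c,None,fx=2.9,fy=2.9,interpolation=cv2.INTER_CUBIC))
```

```text
(no output)
```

View pics/crop0.png

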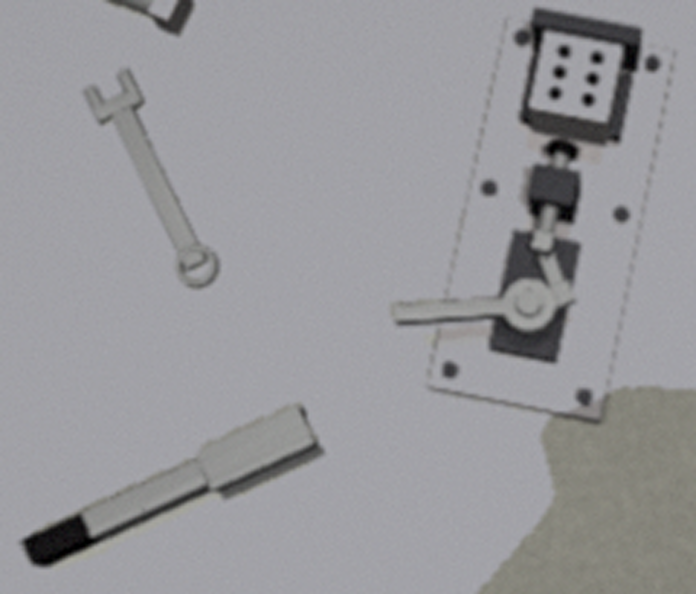

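The crop confirms the bar: bare steel, wider channel end at crop (308,422), black sleeve end at (33,552). The hub pin is at (530,303) and the handle tip at (394,313).

Run:
```python
from h import *
f=lambda l:[(70+x/2.9,35+y/2.9) for x,y in l]
b=world("top",f([(308,422),(33,552)]),.03); print("bar",b,np.linalg.norm(b[1]-b[0]))
d=(b[1]-b[0])[:2]; yaw=np.degrees(np.arctan2(d[1],d[0])); print("yaw",yaw); u=d/np.linalg.norm(d)
mid=(b[0]+b[1])[:2]/2; org=mid-u*.07; print("org",org,"cm",org+.08*u,"x110",org+.11*u)
piv=world("top",f([(530,303)]),.06)[0]; tip=world("top",f([(394,313)]),.054)[0]
print("pivot",piv,"tip",tip); h=(tip-piv)[:2]; print(np.linalg.norm(h),np.degrees(np.arctan2(h[1],h[0])))
q=world("top",f([(430,387),(603,420),(675,50),(505,15)]),.012); print(q)
x=(q[2]+q[3]-q[0]-q[1]); print("fx yaw",np.degrees(np.arctan2(x[1],x[0])))
c=vision.calibration("wrist"); s=arm.sense(); print(c,s["ee_pos"],s["ee_rot"])
```

```text
bar [[0.53458586 0.16875353 0.03      ]
 [0.43605138 0.35984646 0.03      ]] 0.2150012728649233
yaw 117.27728070215973
org [0.51739942 0.20208406] cm [0.48073565 0.27318798] x110 [0.46698673 0.29985196]
pivot [0.61848272 0.01185721 0.06      ] tip [0.60988322 0.1072543  0.054     ]
0.09578390636209703 95.15096235265645
[[ 0.56580397  0.08502728  0.012     ]
 [ 0.54524837 -0.04184498  0.012     ]
 [ 0.83023706 -0.08836391  0.012     ]
 [ 0.85327793  0.040942    0.012     ]]
fx yaw -8.993656021169869
{'fx': 376.7315125127051, 'fy': 376.7315125127051, 'cx': 281.04673737039496, 'cy': 206.88224661687755, 'k1': 0.015289675787901169, 'position': array([ 0.25901967, -0.5714677 ,  0.38315974]), 'rotation': array([ 1.66507072e+02,  1.37278272e-01, -7.15273429e+01])} [ 0.19821705 -0.59259894  0.40420366] [-1.79939264e+02 -6.24174611e-03  1.84914685e+01]
```

```bash
cat > plan.py <<'E'
import sys; from h import *
def plan(tp,tyaw,n,start=None):
    s=arm.sense(); p=np.array(start[0] if start else s["ee_pos"]); y=start[1] if start else s["ee_rot"][2]
    dy=(tyaw-y+180)%360-180; dp=[];tu=[]; c=p.copy(); cy=y
    for i in range(n):
        g=p+(np.array(tp)-p)*(i+1)/n; d=g-c; a=np.radians(cy)
        v=np.array([np.cos(a)*d[0]+np.sin(a)*d[1],np.sin(a)*d[0]-np.cos(a)*d[1],-d[2]])/.06
        v=v.round(3); t=round(-np.radians(y+dy*(i+1)/n-cy)/.15,3)
        dp.append([float(k) for k in v]);tu.append(float(t))
        c=c+.06*np.array([np.cos(a)*v[0]+np.sin(a)*v[1],np.sin(a)*v[0]-np.cos(a)*v[1],-v[2]]); cy-=np.degrees(.15*t)
    for k in range(0,n,8): print(dp[k:k+8],tu[k:k+8])
    return c,cy
if __name__=="__main__":
    a=[float(k) for k in sys.argv[1:]]; plan(a[:3],a[3],int(a[4]))
E
python3 plan.py .481 .273 .34 117.3 24
```

```text
[[0.377, -0.508, 0.045], [0.412, -0.479, 0.044], [0.446, -0.449, 0.045], [0.477, -0.415, 0.044], [0.505, -0.38, 0.045], [0.532, -0.343, 0.045], [0.554, -0.304, 0.044], [0.575, -0.263, 0.045]] [-0.479, -0.479, -0.479, -0.479, -0.479, -0.479, -0.479, -0.479]
[[0.593, -0.222, 0.044], [0.606, -0.178, 0.045], [0.618, -0.134, 0.044], [0.626, -0.089, 0.045], [0.631, -0.045, 0.045], [0.632, 0.001, 0.044], [0.631, 0.047, 0.045], [0.626, 0.092, 0.044]] [-0.479, -0.479, -0.479, -0.479, -0.479, -0.48, -0.479, -0.479]
[[0.617, 0.136, 0.045], [0.606, 0.181, 0.045], [0.592, 0.223, 0.044], [0.574, 0.265, 0.045], [0.553, 0.306, 0.044], [0.53, 0.345, 0.045], [0.504, 0.382, 0.044], [0.476, 0.417, 0.045]] [-0.479, -0.479, -0.479, -0.479, -0.479, -0.479, -0.479, -0.479]
```

Call:
{"op": "step_arm", "data": {
  "dp": [
    [0.38,-0.51,0.04],
    [0.41,-0.48,0.04],
    [0.45,-0.45,0.04],
    [0.48,-0.42,0.04],
    [0.5,-0.38,0.04],
    [0.53,-0.34,0.04],
    [0.55,-0.3,0.04],
    [0.57,-0.26,0.04]
  ],
  "turn": [-0.48,-0.48,-0.48,-0.48,-0.48,-0.48,-0.48,-0.48],
  "grip": [1,1,1,1,1,1,1,1]
}}

```text
t: 1.1
ee_pos: [0.2924, -0.3033, 0.3854]
ee_rot: [-180.0, -0.0, 51.6]
force: [0.2, 0.1, 0.9]
grip_width: 0.999
finger_force: 0.0
```

Call:
{"op": "step_arm", "data": {
  "dp": [
    [0.59,-0.22,0.05],
    [0.61,-0.18,0.05],
    [0.62,-0.13,0.05],
    [0.63,-0.09,0.05],
    [0.63,-0.04,0.05],
    [0.63,0.0,0.05],
    [0.63,0.05,0.05],
    [0.63,0.09,0.05]
  ],
  "turn": [-0.48,-0.48,-0.48,-0.48,-0.48,-0.48,-0.48,-0.48],
  "grip": [1,1,1,1,1,1,1,1]
}}

```text
t: 2.1
ee_pos: [0.3868, -0.0144, 0.3614]
ee_rot: [-180.0, 0.0, 84.6]
force: [0.3, -0.8, -1.0]
grip_width: 1.0
finger_force: 0.0
```

Call:
{"op": "step_arm", "data": {
  "dp": [
    [0.62,0.14,0.05],
    [0.61,0.18,0.05],
    [0.59,0.22,0.05],
    [0.57,0.26,0.05],
    [0.55,0.31,0.05],
    [0.53,0.35,0.05],
    [0.5,0.38,0.05],
    [0.48,0.42,0.05]
  ],
  "turn": [-0.48,-0.48,-0.48,-0.48,-0.48,-0.48,-0.48,-0.48],
  "grip": [1,1,1,1,1,1,1,1]
}}

```text
t: 3.1
ee_pos: [0.4805, 0.2744, 0.3372]
ee_rot: [-180.0, 0.0, 117.6]
force: [0.6, 0.8, 0.2]
grip_width: 0.999
finger_force: 0.0
```

Run:
```python
from h import *
s=arm.sense(); print(s["t"],s["ee_pos"],s["ee_rot"],s["force"])
import json
c=vision.calibration("wrist"); json.dump({k:(v.tolist() if hasattr(v,'tolist') else v) for k,v in c.items()},open('w1.json','w'))
im=save("wrist","pics/w1.png")
```

```text
3.1 [0.48051154 0.2743585  0.3371779 ] [-1.79969547e+02  9.09962021e-04  1.17644164e+02] [0.56601821 0.83140102 0.23501062]
```

View pics/w1.png

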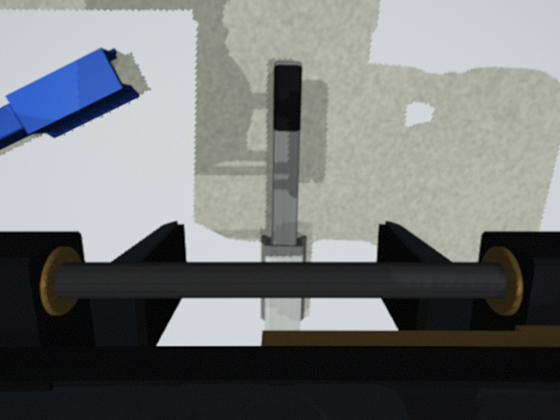

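The wrist view shows the bar running up the middle between the fingers, sleeve end at (288,66) and channel shoulder at (285,243).

```bash
python3 - <<'E'
from h import *
import json
c=json.load(open('w1.json'))
b=world("w",[(287.5,66),(285,241)],.03,c);print(b,np.linalg.norm(b[1]-b[0]))
d=(b[0]-b[1])[:2];print(np.degrees(np.arctan2(d[1],d[0]))); u=d/np.linalg.norm(d)
o=b[0][:2]-.18*u; print("org",o,"g80",o+.08*u)
E
python3 plan.py .481 .274 .196 117.3 12
```

```text
[[0.43673519 0.36601535 0.03      ]
 [0.49645086 0.24874303 0.03      ]] 0.13160075748137934
116.98542919106352
org [0.51841269 0.2056134 ] g80 [0.48211158 0.27690315]
[[-0.004, -0.003, 0.196], [-0.004, -0.004, 0.196], [-0.004, -0.003, 0.196], [-0.004, -0.003, 0.196], [-0.004, -0.004, 0.195], [-0.004, -0.003, 0.196], [-0.004, -0.003, 0.196], [-0.005, -0.003, 0.196]] [0.006, 0.006, 0.006, 0.006, 0.006, 0.006, 0.006, 0.005]
[[-0.004, -0.004, 0.196], [-0.004, -0.003, 0.196], [-0.004, -0.003, 0.196], [-0.004, -0.004, 0.196]] [0.006, 0.006, 0.006, 0.006]
```

Call:
{"op": "step_arm", "data": {
  "dp": [
    [0.02,0.04,0.3],
    [0,0,0.3],
    [0,0,0.3],
    [0,0,0.3],
    [0,0,0.3],
    [0,0,0.3],
    [0,0,0.3],
    [0,0,0.17]
  ],
  "turn": [0.06,0,0,0,0,0,0,0],
  "grip": [1,1,1,1,1,1,1,1]
}}

```text
t: 4.15
ee_pos: [0.4817, 0.2752, 0.2004]
ee_rot: [-179.9, -0.0, 117.0]
force: [-0.6, -0.3, 0.3]
grip_width: 1.001
finger_force: 0.0
```

Call:
{"op": "step_arm", "data": {
  "dp": [
    [0,0,0.1],
    [0,0,0],
    [0,0,0],
    [0,0,0],
    [0,0,0],
    [0,0,0],
    [0,0,0],
    [0,0,0]
  ],
  "turn": [0,0,0,0,0,0,0,0],
  "grip": [1,-1,-1,-1,-1,-1,-1,-1],
  "force": 50
}}

```text
t: 5.15
ee_pos: [0.4819, 0.2753, 0.1953]
ee_rot: [-180.0, -0.0, 117.0]
force: [-0.2, 0.4, -0.3]
grip_width: 0.263
finger_force: 0.0
```

Call:
{"op": "step_arm", "data": {
  "dp": [
    [0,0,0],
    [0,0,0],
    [0,0,-0.1],
    [0,0,-0.2],
    [0,0,-0.3],
    [0,0,-0.3],
    [0,0,-0.3],
    [0,0,-0.3]
  ],
  "turn": [0,0,0,0,0,0,0,0],
  "grip": [-1,-1,-1,-1,-1,-1,-1,-1]
}}

```text
t: 6.15
ee_pos: [0.4817, 0.2752, 0.2867]
ee_rot: [180.0, 0.0, 117.0]
force: [0.8, -0.2, -3.8]
grip_width: 0.214
finger_force: 50.0
```

```bash
python3 plan.py .603 .161 .284 95.8 14
```

```text
[[-0.187, 0.067, 0.003], [-0.185, 0.072, 0.003], [-0.183, 0.076, 0.004], [-0.18, 0.082, 0.003], [-0.179, 0.086, 0.003], [-0.176, 0.091, 0.003], [-0.174, 0.096, 0.003], [-0.171, 0.1, 0.004]] [0.176, 0.176, 0.176, 0.176, 0.177, 0.176, 0.176, 0.176]
[[-0.169, 0.104, 0.003], [-0.165, 0.109, 0.003], [-0.163, 0.114, 0.003], [-0.16, 0.117, 0.003], [-0.157, 0.122, 0.004], [-0.153, 0.126, 0.003]] [0.176, 0.176, 0.176, 0.176, 0.177, 0.176]
```

Call:
{"op": "step_arm", "data": {
  "dp": [
    [-0.19,0.07,0],
    [-0.18,0.07,0],
    [-0.18,0.08,0],
    [-0.18,0.08,0],
    [-0.18,0.09,0],
    [-0.18,0.09,0],
    [-0.17,0.1,0],
    [-0.17,0.1,0]
  ],
  "turn": [0.18,0.18,0.18,0.18,0.17,0.18,0.17,0.18],
  "grip": [-1,-1,-1,-1,-1,-1,-1,-1]
}}

```text
t: 7.15
ee_pos: [0.5522, 0.2099, 0.2853]
ee_rot: [180.0, 0.0, 104.7]
force: [0.8, 0.2, -4.0]
grip_width: 0.211
finger_force: 50.0
```

Call:
{"op": "step_arm", "data": {
  "dp": [
    [-0.17,0.1,0],
    [-0.17,0.11,0],
    [-0.16,0.11,0],
    [-0.16,0.12,0],
    [-0.16,0.12,0],
    [-0.15,0.13,0],
    [0,0,0],
    [0,0,0]
  ],
  "turn": [0.17,0.18,0.18,0.17,0.18,0.18,0,0],
  "grip": [-1,-1,-1,-1,-1,-1,-1,-1]
}}

```text
t: 8.15
ee_pos: [0.6032, 0.1613, 0.2852]
ee_rot: [-180.0, -0.0, 95.7]
force: [-0.3, -1.0, -4.4]
grip_width: 0.216
finger_force: 50.0
```

Run:
```python
from h import *
s=arm.sense(); print(s["t"],s["ee_pos"],s["ee_rot"],s["grip_width"])
a=save("top","pics/top1.png");b=save("scene","pics/scene1.png")
t=cv2.imread("pics/top1.png")[30:200,140:330]; t=cv2.convertScaleAbs(cv2.resize(t,None,fx=3,fy=3,interpolation=cv2.INTER_CUBIC),alpha=1.4)
q=cv2.imread("pics/scene1.png")[190:330,290:420]; q=cv2.convertScaleAbs(cv2.resize(q,(0,0),fx=3,fy=3),alpha=1.4)
o=np.zeros((510,800,3),np.uint8); o[:,:570]=t; cv2.imwrite("pics/c1.png",t); cv2.imwrite("pics/s1.png",q)
```

```text
8.15 [0.60322212 0.16125984 0.28524642] [-1.79980243e+02 -6.45760354e-03  9.56873284e+01] 0.21605297594964482
```

View pics/c1.png

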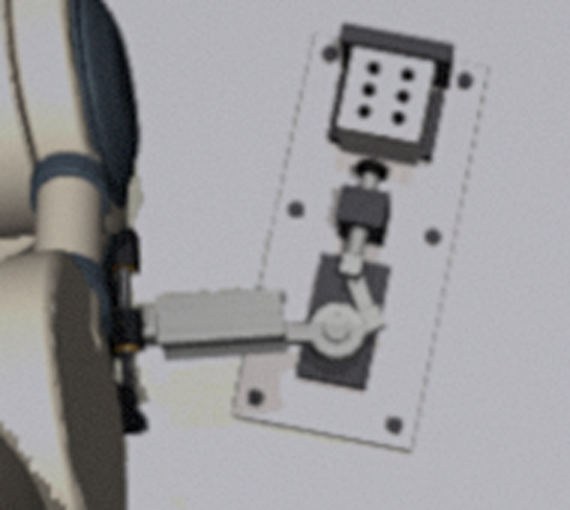

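The bar's channel end is at crop (286,316) and its shoulder at (162,321), above the handle. The pin is at (337,330) and the handle emerges at (300,332).

Run:
```python
from h import *
f=lambda l:[(140+x/3,30+y/3) for x,y in l]
b=world("top",f([(286,316),(162,321)]),.12); d=(b[1]-b[0])[:2]; print(b,np.linalg.norm(d),np.degrees(np.arctan2(d[1],d[0])))
p=world("top",f([(337,330)]),.06)[0]; hh=world("top",f([(300,332)]),.054)[0]; print(p,hh)
t=np.radians(95.7);u=np.array([np.cos(t),np.sin(t)]);n=np.array([-u[1],u[0]])
for q in [b[0],b[1]]: print("radial",(q-p)[:2]@u,"lat",(q-p)[:2]@n)
g=np.array([.6032,.1613]);print("tcp",(g-p[:2])@u,(g-p[:2])@n)
```

```text
[[0.61020981 0.04207934 0.12      ]
 [0.60461039 0.1200159  0.12      ]] 0.07813745559722995 94.10939841821062
[0.61738412 0.01268117 0.06      ] [0.61671897 0.03804063 0.054     ]
radial 0.02996536432367175 lat 0.0042190253195414865
radial 0.10807271212714364 lat 0.0020501116936546943
tcp 0.14929276300302513 -0.0006467951263443152
```

View pics/s1.png

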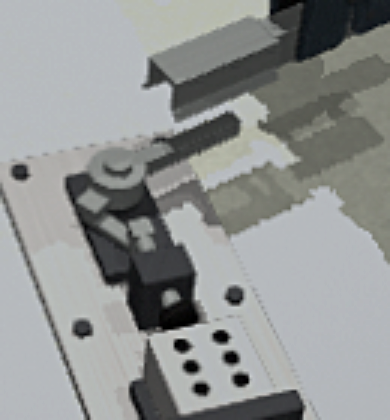

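Call:
{"op": "step_arm", "data": {
  "dp": [
    [0,0.03,0.12],
    [0,0,0.12],
    [0,0,0.12],
    [0,0,0.12],
    [0,0,0.1],
    [0,0,0]
  ],
  "turn": [0,0,0,0,0,0],
  "grip": [-1,-1,-1,-1,-1,-1]
}}

```text
t: 9.0
ee_pos: [0.6051, 0.1613, 0.2499]
ee_rot: [-179.9, 0.0, 95.7]
force: [-0.9, 0.8, -3.0]
grip_width: 0.217
finger_force: 50.0
```

Call:
{"op": "step_arm", "data": {
  "dp": [
    [0,0,0.1],
    [0,0,0.1],
    [0,0,0.1],
    [0,0,0.08],
    [0,0,0]
  ],
  "turn": [0,0,0,0,0],
  "grip": [-1,-1,-1,-1,-1]
}}

```text
t: 9.62
ee_pos: [0.6051, 0.1613, 0.2273]
ee_rot: [-180.0, 0.0, 95.7]
force: [0.3, -0.4, -4.6]
grip_width: 0.212
finger_force: 50.0
```

Run:
```python
from h import *
s=arm.sense(); print(s["t"],s["ee_pos"],s["ee_rot"],s["force"],s["wrist_torque"])
save("scene","pics/scene2.png");save("top","pics/top2.png")
q=cv2.imread("pics/scene2.png")[190:330,290:420]; q=cv2.convertScaleAbs(cv2.resize(q,(0,0),fx=3,fy=3),alpha=1.4)
t=cv2.imread("pics/top2.png")[90:180,170:290]; t=cv2.convertScaleAbs(cv2.resize(t,(0,0),fx=3,fy=3),alpha=1.4)
o=np.zeros((420,750,3),np.uint8); o[:,:390]=q; o[:270,390:]=t; cv2.imwrite("pics/m2.png",o)
```

```text
9.625 [0.60511434 0.16129223 0.22726444] [-1.79961267e+02  3.64774319e-03  9.56709016e+01] [ 0.33681892 -0.36158061 -4.55014842] [-0.07288424 -0.10754055 -0.03586758]
```

View pics/m2.png

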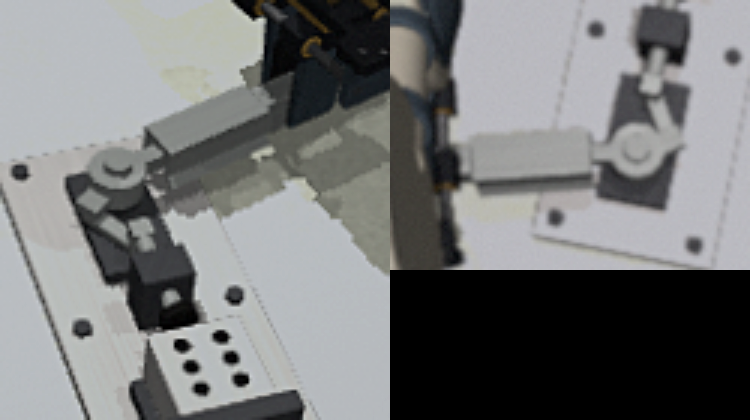

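The bar is fitted: the channel straddles the handle, clear of the hub, and there is no contact force. Next I swing it about the pivot.

Call:
{"op": "step_arm", "data": {
  "dp": [
    [0,-0.03,0],
    [0,-0.04,0],
    [-0.005,-0.14,0],
    [-0.005,-0.14,0],
    [-0.005,-0.14,0],
    [-0.005,-0.14,0],
    [-0.005,-0.14,0],
    [-0.005,-0.14,0]
  ],
  "turn": [0,0,-0.375,-0.375,-0.375,-0.375,-0.375,-0.375],
  "grip": [-1,-1,-1,-1,-1,-1,-1,-1],
  "force": 60
}}

```text
t: 10.72
ee_pos: [0.5538, 0.1473, 0.2284]
ee_rot: [179.8, 0.1, 115.1]
force: [8.9, -0.6, -5.2]
grip_width: 0.214
finger_force: 60.0
```

Run:
```python
from h import *
s=arm.sense(); g=s["ee_pos"][:2]-np.array([.618,.0122]); print(s["ee_rot"][2],np.hypot(*g),np.degrees(np.arctan2(g[1],g[0])),s["force"],s["wrist_torque"],s["grip_width"])
```

```text
115.14250138332572 0.1495569208104304 115.42922067040044 [ 8.91377549 -0.60658716 -5.17338658] [-0.0661346  -1.75708036  0.39320865] 0.213964891964387
```

Call:
{"op": "step_arm", "data": {
  "dp": [
    [-0.005,-0.14,0],
    [-0.005,-0.14,0],
    [-0.005,-0.14,0],
    [-0.005,-0.14,0],
    [-0.005,-0.14,0],
    [-0.005,-0.14,0],
    [-0.005,-0.14,0],
    [-0.005,-0.14,0]
  ],
  "turn": [-0.375,-0.375,-0.375,-0.375,-0.375,-0.375,-0.375,-0.375],
  "grip": [-1,-1,-1,-1,-1,-1,-1,-1]
}}

```text
t: 11.72
ee_pos: [0.5012, 0.1059, 0.2284]
ee_rot: [179.9, 0.1, 140.9]
force: [4.9, 0.9, -4.1]
grip_width: 0.214
finger_force: 60.0
```

Call:
{"op": "step_arm", "data": {
  "dp": [
    [-0.005,-0.14,0],
    [-0.005,-0.14,0],
    [-0.005,-0.14,0],
    [-0.005,-0.14,0]
  ],
  "turn": [-0.375,-0.375,-0.375,-0.375],
  "grip": [-1,-1,-1,-1]
}}

```text
t: 12.22
ee_pos: [0.4824, 0.0774, 0.228]
ee_rot: [180.0, 0.0, 153.8]
force: [0.6, -0.0, -3.3]
grip_width: 0.215
finger_force: 60.0
```

Run:
```python
from h import *
s=arm.sense(); g=s["ee_pos"][:2]-np.array([.618,.0122]); print(s["ee_rot"],np.hypot(*g),np.degrees(np.arctan2(g[1],g[0])),s["force"],s["wrist_torque"],s["grip_width"])
save("top","pics/top3.png");save("scene","pics/scene3.png")
q=cv2.imread("pics/scene3.png")[190:330,290:420]; q=cv2.convertScaleAbs(cv2.resize(q,(0,0),fx=3,fy=3),alpha=1.4)
t=cv2.imread("pics/top3.png")[90:190,170:290]; t=cv2.convertScaleAbs(cv2.resize(t,(0,0),fx=3,fy=3),alpha=1.4)
o=np.zeros((420,750,3),np.uint8); o[:,:390]=q; o[:300,390:]=t; cv2.imwrite("pics/m3.png",o)
```

```text
[1.79971308e+02 4.82582032e-02 1.53798575e+02] 0.15041817213464545 154.3218813331502 [ 0.56321735 -0.03930838 -3.25011863] [ 0.09752495 -0.23133924  0.00062071] 0.21453321881928822
```

View pics/m3.png

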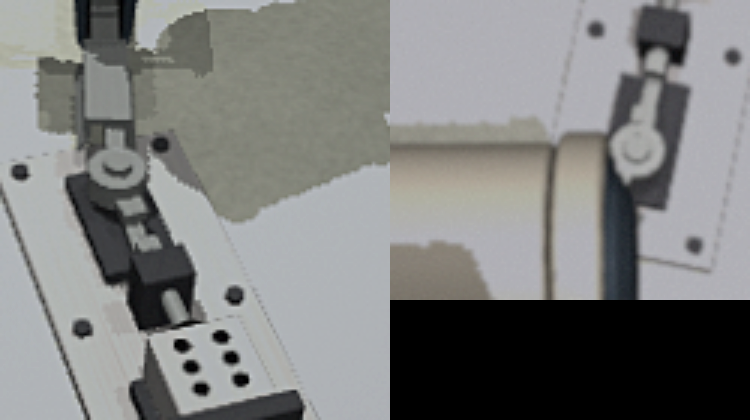

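The lever is past the dead point: resistance is gone and the plunger at (175,305) is extended. I'll carry on to the stop.

Call:
{"op": "step_arm", "data": {
  "dp": [
    [-0.005,-0.14,0],
    [-0.005,-0.14,0],
    [-0.005,-0.14,0],
    [-0.005,-0.14,0],
    [-0.005,-0.14,0],
    [0,0,0]
  ],
  "turn": [-0.375,-0.375,-0.375,-0.375,-0.375,0],
  "grip": [-1,-1,-1,-1,-1,-1]
}}

```text
t: 13.08
ee_pos: [0.4698, 0.0377, 0.2279]
ee_rot: [180.0, 0.0, 169.7]
force: [-0.7, 3.8, -3.9]
grip_width: 0.219
finger_force: 60.0
```

Call:
{"op": "step_arm", "data": {
  "dp": [
    [0,-0.03,0],
    [0,-0.03,0],
    [0,0,0]
  ],
  "turn": [0,0,0],
  "grip": [-1,-1,-1]
}}

```text
t: 13.45
ee_pos: [0.4693, 0.0354, 0.2279]
ee_rot: [179.9, 0.0, 169.7]
force: [3.1, 20.8, -3.3]
grip_width: 0.218
finger_force: 60.1
```

The push reached a firm stop at 21 N. I'll back off to the middle of the play and lift.

Call:
{"op": "step_arm", "data": {
  "dp": [
    [0,0.06,0],
    [0,0.06,0],
    [0,0,0]
  ],
  "turn": [0,0,0],
  "grip": [-1,-1,-1]
}}

```text
t: 13.82
ee_pos: [0.4703, 0.0415, 0.2277]
ee_rot: [-180.0, 0.0, 169.8]
force: [-0.3, 0.3, -4.1]
grip_width: 0.215
finger_force: 60.0
```

Call:
{"op": "step_arm", "data": {
  "dp": [
    [0,0,-0.15],
    [0,0,-0.2],
    [0,0,-0.2],
    [0,0,-0.2],
    [0,0,-0.2],
    [0,0,-0.2],
    [0,0,-0.2],
    [0,0,0]
  ],
  "turn": [0,0,0,0,0,0,0,0],
  "grip": [-1,-1,-1,-1,-1,-1,-1,-1]
}}

```text
t: 14.82
ee_pos: [0.4705, 0.0412, 0.3096]
ee_rot: [180.0, 0.1, 169.8]
force: [0.3, 0.1, -3.3]
grip_width: 0.214
finger_force: 60.0
```

```bash
python3 plan.py .482 .275 .309 117 24
```

```text
[[0.021, 0.161, 0.0], [0.027, 0.16, 0.001], [0.033, 0.16, 0.0], [0.039, 0.157, 0.001], [0.046, 0.156, -0.0], [0.051, 0.155, 0.0], [0.057, 0.152, 0.001], [0.063, 0.15, 0.0]] [0.256, 0.256, 0.256, 0.256, 0.256, 0.256, 0.256, 0.256]
[[0.069, 0.147, 0.001], [0.074, 0.145, -0.0], [0.08, 0.141, 0.0], [0.085, 0.139, 0.001], [0.09, 0.135, 0.0], [0.096, 0.131, 0.001], [0.1, 0.128, -0.0], [0.106, 0.124, 0.0]] [0.256, 0.256, 0.256, 0.256, 0.256, 0.256, 0.256, 0.256]
[[0.11, 0.12, 0.001], [0.114, 0.115, 0.0], [0.119, 0.111, 0.001], [0.123, 0.106, -0.0], [0.127, 0.102, 0.0], [0.131, 0.096, 0.001], [0.134, 0.091, 0.0], [0.138, 0.087, 0.001]] [0.256, 0.256, 0.256, 0.256, 0.256, 0.256, 0.255, 0.256]
```

Call:
{"op": "step_arm", "data": {
  "dp": [
    [0.02,0.16,0],
    [0.03,0.16,0],
    [0.03,0.16,0],
    [0.04,0.16,0],
    [0.05,0.16,0],
    [0.05,0.15,0],
    [0.06,0.15,0],
    [0.06,0.15,0]
  ],
  "turn": [0.26,0.26,0.26,0.25,0.26,0.25,0.26,0.25],
  "grip": [-1,-1,-1,-1,-1,-1,-1,-1]
}}

```text
t: 15.82
ee_pos: [0.4739, 0.1194, 0.3083]
ee_rot: [-180.0, -0.0, 152.1]
force: [-0.4, -0.8, -3.7]
grip_width: 0.215
finger_force: 60.0
```

Call:
{"op": "step_arm", "data": {
  "dp": [
    [0.07,0.15,0],
    [0.07,0.14,0],
    [0.08,0.14,0],
    [0.09,0.14,0],
    [0.09,0.14,0],
    [0.1,0.13,0],
    [0.1,0.13,0],
    [0.11,0.12,0]
  ],
  "turn": [0.26,0.26,0.26,0.25,0.26,0.25,0.26,0.25],
  "grip": [-1,-1,-1,-1,-1,-1,-1,-1]
}}

```text
t: 16.82
ee_pos: [0.4773, 0.1978, 0.3082]
ee_rot: [-180.0, -0.0, 134.5]
force: [0.0, -0.2, -3.5]
grip_width: 0.216
finger_force: 60.0
```

Call:
{"op": "step_arm", "data": {
  "dp": [
    [0.11,0.12,0],
    [0.11,0.12,0],
    [0.12,0.11,0],
    [0.12,0.11,0],
    [0.13,0.1,0],
    [0.13,0.1,0],
    [0.13,0.09,0],
    [0.14,0.09,0]
  ],
  "turn": [0.26,0.26,0.26,0.25,0.26,0.25,0.26,0.25],
  "grip": [-1,-1,-1,-1,-1,-1,-1,-1]
}}

```text
t: 17.82
ee_pos: [0.4821, 0.2758, 0.3081]
ee_rot: [-179.9, -0.0, 116.9]
force: [-0.2, 0.8, -4.1]
grip_width: 0.215
finger_force: 60.0
```

Call:
{"op": "step_arm", "data": {
  "dp": [
    [0,0,0.25],
    [0,0,0.3],
    [0,0,0.3],
    [0,0,0.3],
    [0,0,0.3],
    [0,0,0.2],
    [0,0,0.1],
    [0,0,0]
  ],
  "turn": [0,0,0,0,0,0,0,0],
  "grip": [-1,-1,-1,-1,-1,-1,-1,-1]
}}

```text
t: 18.82
ee_pos: [0.4822, 0.2754, 0.2034]
ee_rot: [-180.0, -0.0, 117.0]
force: [1.0, 0.5, -4.1]
grip_width: 0.215
finger_force: 60.0
```

Call:
{"op": "step_arm", "data": {
  "dp": [
    [0,0,0.05],
    [0,0,0.04],
    [0,0,0.03],
    [0,0,0]
  ],
  "turn": [0,0,0,0],
  "grip": [-1,-1,-1,-1]
}}

```text
t: 19.32
ee_pos: [0.4822, 0.2755, 0.1965]
ee_rot: [-180.0, -0.0, 116.9]
force: [0.0, 0.5, -3.9]
grip_width: 0.216
finger_force: 60.0
```

Call:
{"op": "step_arm", "data": {
  "dp": [
    [0,0,0.015],
    [0,0,0],
    [0,0,0.01],
    [0,0,0]
  ],
  "turn": [0,0,0,0],
  "grip": [-1,-1,-1,-1]
}}

```text
t: 19.82
ee_pos: [0.4822, 0.2756, 0.1953]
ee_rot: [180.0, -0.0, 116.9]
force: [-1.8, -0.3, 5.0]
grip_width: 0.212
finger_force: 60.0
```

The bar touches the bench (force z went from −4 to +5 N). I'll release gently and rise.

Call:
{"op": "step_arm", "data": {
  "dp": [
    [0,0,0],
    [0,0,0],
    [0,0,0],
    [0,0,0],
    [0,0,0],
    [0,0,0],
    [0,0,0],
    [0,0,0]
  ],
  "turn": [0,0,0,0,0,0,0,0],
  "grip": [-0.4,-0.2,0,0.3,0.6,0.8,1,1]
}}

```text
t: 20.82
ee_pos: [0.4823, 0.2755, 0.195]
ee_rot: [180.0, -0.0, 116.9]
force: [-0.2, -0.2, 0.7]
grip_width: 0.989
finger_force: 0.0
```

Call:
{"op": "step_arm", "data": {
  "dp": [
    [0,0,-0.1],
    [0,0,-0.3],
    [0,0,-0.4],
    [0,0,-0.4],
    [0,0,-0.4],
    [0,0,-0.4],
    [0,0,-0.4],
    [0,0,-0.4]
  ],
  "turn": [0,0,0,0,0,0,0,0],
  "grip": [1,1,1,1,1,1,1,1]
}}

```text
t: 21.82
ee_pos: [0.482, 0.2755, 0.3643]
ee_rot: [180.0, 0.0, 116.9]
force: [-0.5, -0.8, 0.5]
grip_width: 1.0
finger_force: 0.0
```

Run:
```python
from h import *
print(arm.sense()["t"],arm.sense()["grip_width"])
save("scene","pics/scene4.png")
q=cv2.imread("pics/scene4.png")[140:370,280:480]; cv2.imwrite("pics/m4.png",cv2.convertScaleAbs(cv2.resize(q,(0,0),fx=2.6,fy=2.6),alpha=1.4))
```

```text
21.825 1.0002160709961092
```

View pics/m4.png

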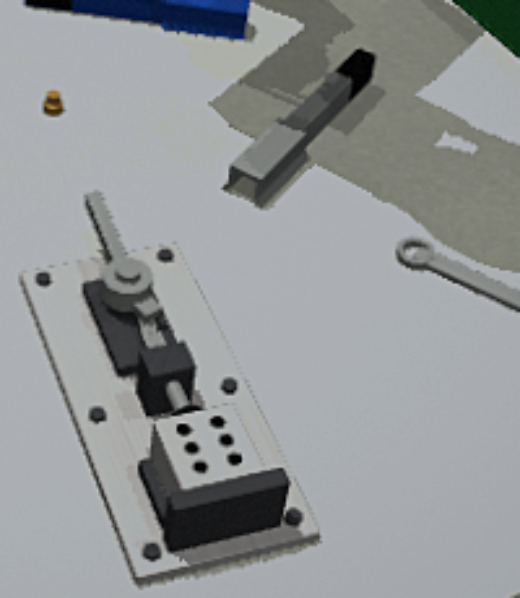

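The lever handle lies straight away from the valve body, from hub (127,278) to tip (92,197), so the clamp is shut. The bar lies flat on the bench around (300,130) and the gripper is clear.

```bash
python3 -c "
from bench import arm
print(arm.finish_job())"
```

```text
the job is handed in; nothing more can be done
None
```

The clamp is fully shut, swung to its stop with the steel bar only; the bar is back flat on the bare bench, and the job was handed in at about 22 s of the 67 s allowed.

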